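# Take the washed roller sleeves off the cradle on the carrying bar

## Task

Take the carrying bar off the drying rack by its wooden handle, run its shaft through all three roller sleeves standing in the washing-up cradle, without touching the sleeves with the fingers, and lift them off together. Hang the loaded bar back on the rack as it was, its neck in the notch on the robot's side and its end in the far notch, with the three sleeves hanging still between the two uprights. Leave the tall jar and the roll of tape where they stand.

Things in the scene. Friction and masses are not known exactly. Their poses are not given: they have to be found in the camera images.
- bar_grip (a point): carrying bar, 231 mm long, 0.12 to 0.18 kg. The point is the middle of its wooden handle, on the bar's axis; x runs along the bar to its tip. Handle 54 mm long, 20 mm wide with flat upright sides, from 15 mm below to 11 mm above the axis. It starts level in both notches of the rack, axis 105 mm above the bench, the handle sticking out freely towards the robot.
- bar: the same bar (origin, axes as bar_grip). Along x, in mm: handle -27 to 27, brass ferrule to 32, bare neck 12 mm thick to 62, brass collar of 40 mm diameter 62 to 66 (sleeves cannot pass it), then a straight round steel shaft 12 mm thick to the rounded tip at 204
- bar_neck (a point): the point of the bar's neck that lies in the near notch, 44.5 mm ahead of the handle's middle
- bar_tip (a point): the end of the bar's shaft, 204 mm ahead of the handle's middle
- rack: drying rack, fixed: plywood board 170 x 100 x 14 mm, two aluminium uprights 10 mm thick, 143 mm apart (at x -71.5 and +71.5 mm; 133 mm clear between them), each with a 90 degree V notch open to the top, about 48 mm wide at its mouth, arms 121 mm high. Origin: under the board's middle, on the bench; x points from the near upright (robot's side) to the far one
- near_notch (a point): where the bar's axis lies in the notch of the upright nearer the robot, 105 mm above the bench; x is the rack's x. The neck, between handle and collar, belongs here
- far_notch (a point): the same point in the far upright, 143 mm further along the rack's x axis; the shaft near its tip lies here
- cradle: washing-up cradle, fixed: plywood board 150 x 100 x 14 mm, wooden end blocks 53 mm high at x -61 and +61 mm, two steel rails along x, 56 mm apart. Pairs of thin pins stand on the rails up to 83 mm, at y -28 and +28 mm, x -48, -16, 16, 48 mm. Origin: under the board's middle, on the bench; x points away from the robot. The way along the holes' axis is open from the robot's side
- row_middle (a point): on the common axis of the holes at the middle of the row, 75 mm above the bench; the three sleeves fill x -44 to +44 mm along the cradle's x axis
- tall_jar: white jar with a band, 69 mm thick, 135 mm high, loose; origin at its foot; leave it alone
- tape_roll: flat roll of pale masking tape, 96 mm across, 25 mm high, lying, loose; origin at its foot; leave it alone
- sleeve_a_centre (a point): black rubber roller sleeve (short thick tube): outside diameter 64 mm, hole 36 mm right through, 24 mm long, 28 to 49 g. The point is the centre of its hole; its x axis is the hole's axis. Stands on edge in the cradle, hole level, centre 75 mm above the bench, between pairs of thin pins (2 mm of play). Near the robot in the row.
- sleeve_a: the same sleeve as a body; origin and axes as for its centre
- sleeve_b_centre (a point): black rubber roller sleeve (short thick tube): outside diameter 64 mm, hole 36 mm right through, 24 mm long, 28 to 49 g. The point is the centre of its hole; its x axis is the hole's axis. Stands on edge in the cradle, hole level, centre 75 mm above the bench, between pairs of thin pins (2 mm of play). Middle of the row.
- sleeve_b: the same sleeve as a body; origin and axes as for its centre
- sleeve_c_centre (a point): black rubber roller sleeve (short thick tube): outside diameter 64 mm, hole 36 mm right through, 24 mm long, 28 to 49 g. The point is the centre of its hole; its x axis is the hole's axis. Stands on edge in the cradle, hole level, centre 75 mm above the bench, between pairs of thin pins (2 mm of play). Far end of the row.
- sleeve_c: the same sleeve as a body; origin and axes as for its centre
Mind the look-alikes: they are no part of the job. What is shaped like the sleeve_a but orange or yellow is not meant. Leave any pink look-alike of the sleeve_b alone.

How it is judged (in metres and radians):
On the way:
1. all three sleeves hang on the bar together, lifted clear of the cradle (x of sleeve_a_centre in the frame of bar between 0.066 and 0.2 m and y of sleeve_a_centre in the frame of bar between -0.02 and 0.02 m and z of sleeve_a_centre in the frame of bar between -0.02 and 0.02 m and angle between the x axis of each of sleeve_a, sleeve_b, sleeve_c and the x axis of bar, either way round below 0.6 rad and height (world z) of each of sleeve_a_centre, sleeve_b_centre, sleeve_c_centre above 0.115 m and x of sleeve_b_centre in the frame of bar between 0.066 and 0.2 m and y of sleeve_b_centre in the frame of bar between -0.02 and 0.02 m and z of sleeve_b_centre in the frame of bar between -0.02 and 0.02 m and x of sleeve_c_centre in the frame of bar between 0.066 and 0.2 m and y of sleeve_c_centre in the frame of bar between -0.02 and 0.02 m and z of sleeve_c_centre in the frame of bar between -0.02 and 0.02 m), for 0.2 s.
At the end, for the whole second after the job is handed in: The bar lies level in both notches (axis 105 mm high within 6 mm, 8 mm sideways, neck within 18 mm of the near notch); all three sleeves hang on its shaft between the uprights (centres 80 to 105 mm high, within 66 mm of the rack's middle along it); all at rest (x of sleeve_a_centre in the frame of bar between 0.066 and 0.2 m and y of sleeve_a_centre in the frame of bar between -0.02 and 0.02 m and z of sleeve_a_centre in the frame of bar between -0.02 and 0.02 m and angle between the x axis of each of sleeve_a, sleeve_b, sleeve_c and the x axis of bar, either way round below 0.6 rad and x of sleeve_a_centre in the frame of rack between -0.066 and 0.066 m and height (world z) of sleeve_a_centre between 0.08 and 0.105 m and linear speed of each of sleeve_a, sleeve_b, sleeve_c, bar below 0.02 m/s and x of sleeve_b_centre in the frame of bar between 0.066 and 0.2 m and y of sleeve_b_centre in the frame of bar between -0.02 and 0.02 m and z of sleeve_b_centre in the frame of bar between -0.02 and 0.02 m and x of sleeve_b_centre in the frame of rack between -0.066 and 0.066 m and height (world z) of sleeve_b_centre between 0.08 and 0.105 m and x of sleeve_c_centre in the frame of bar between 0.066 and 0.2 m and y of sleeve_c_centre in the frame of bar between -0.02 and 0.02 m and z of sleeve_c_centre in the frame of bar between -0.02 and 0.02 m and x of sleeve_c_centre in the frame of rack between -0.066 and 0.066 m and height (world z) of sleeve_c_centre between 0.08 and 0.105 m and horizontal distance between bar_neck and near_notch below 0.018 m and height (world z) of bar_neck between 0.099 and 0.111 m and height (world z) of bar_tip between 0.099 and 0.111 m and y of bar_tip in the frame of rack between -0.008 and 0.008 m and y of bar_neck in the frame of rack between -0.008 and 0.008 m); the robot touches nothing.
It fails at once if the fingers press on a sleeve (contact force between the fingers and sleeve_a above 2 N or contact force between the fingers and sleeve_b above 2 N or contact force between the fingers and sleeve_c above 2 N).
It fails at once if the tall jar is pushed away by more than 25 mm or tipped over (distance of tall_jar from where it was at the start of the episode above 0.025 m or angle between tall_jar's own z axis and vertical above 0.5 rad).
It fails at once if the roll of masking tape is pushed away by more than 25 mm or tipped over (distance of tape_roll from where it was at the start of the episode above 0.025 m or angle between tape_roll's own z axis and vertical above 0.5 rad).
It also fails if it takes over 67 s, if anything falls off the work surface, if the arm or the gripper's body presses on something with over 40 N, if the wrist force passes 120 N, or if a joint passes its speed limit or range.

## Robot

A 6-joint arm with a two-finger parallel gripper is mounted at the origin on a cart in front of the work surface, level with it; the furniture and walls round the work are solid. World frame = base frame: x ahead of the robot, y to its left, z up, the work surface at z = 0. Lengths are in m, angles in degrees, forces in N, time in s.
With the tool pointing down it reaches from about 0.3 to 0.75 m from the base axis. Payload 8.5 kg.
Tool frame: the origin (TCP) lies on the centre line of the jaws, within the pads' length; the fingertips stand 17 mm ahead of it and the grasp point (between the pads) lies 2 mm behind it; z points along the fingers, y is the direction in which the jaws open and shut (so a half turn about z gives the same grasp; the last joint's range is limited). The gripper opens to 85 mm and grips with 20 to 120 N. Pads are 22 mm wide; open, the fingers measure 114 mm over their backs; the gripper's body (76 mm by 85 mm) begins 54 mm behind the grasp point. The pads swing forward as they close: fully open they stand 13 mm farther back than shut.
Start: joints at [-81.033, 21.807, 74.336, -0, 83.858, -12.336], TCP at [0.2, -0.512, 0.248] pointing down, gripper open.
Joint ranges: [-178.18, 178.18], [-50.72, 133.34], [12.68, 142.11], [-81.47, 261.47], [9.98, 163.14], [-165.26, 165.26]. Speed limits (degrees/s): [136.94, 136.94, 180, 180, 180, 180].

## Interface

Orientations are given as a 3x3 rotation matrix whose columns are the frame's x, y, z axes.
In Python, from rig import env, imaging, close_job gives the robot as it stands.
- The arm moves only by the tool step_arm, never from a script. Its argument "steps" is one flat list of numbers, 7 for each row, row after row: the opening, from 0 (shut) to 1 (fully open), then the shift along the tool's x, y, z as a fraction of full scale, then the turn, a rotation vector about the tool's x, y, z as a fraction of full scale. A call has 1 to 10 rows; each row is the pose to reach, as a shift and turn from the pose commanded when the call began, along the tool's axes at that moment; what a row does not reach only later rows make up. Full scale, the value 1, is 0.3 m for a shift and 45 degrees for a turn. A row lasts 1/10 s, in which the tool goes at most 50 mm and 8.59 degrees, less where a joint would pass 70% of its speed; a pose out of reach is approached as far as the arm can. A call with a number of a shift or a turn outside -1 to 1 is refused whole. A call with a gripper value outside its range is refused whole. The fingers move at their own pace and stop on an object; "grip_force" is the grip in N (left out, the last holds). Time passes only in rows, so rows that repeat a pose let the fingers close. It gives the time, the measured TCP pose, the force and the opening at its end, in the units of the state.
- env.observe(): the state, without advancing time (a new reading comes with each control period).
- imaging.get_image(name): name is "scene" or "top"; returns (picture, depth): 480x640x3 uint8, blue, green, red; 480x640 float32, m along the optical axis (not along the pixel's ray), 0 where there is no reading.
- imaging.get_calibration(name): a dict with "camera_matrix" (3x3 intrinsics, pixels), "world_from_camera" (4x4, takes a point from camera to world coordinates). Camera axes: x right, y down, z forward; pixel columns grow to the right and rows downward; lengths in m; the calibration is good to about 2 mm. A picture is of the moment at which its call begins. get_calibration takes no time and is no camera call.
- close_job(): hands the job in, once; it reports no verdict.
Trained networks look in the newest picture that a camera, given by its name, has taken for a name from the list of things; names that differ only in an ending like _2 or _b are one class to them, and where a whole thing is asked for, a point or a joint stands for the part that bears it (a point fixed in the world has none). Each returns a list of dicts, best first, with "score" (0 to 1); they miss things now and then, are a little off and sometimes report something else, mostly with a low value. They report only what shows in the picture. A call takes as long as a camera call. They do not tell look-alikes from the thing itself.
- imaging.spot_in(camera, target): "pixel" ([column, row] in pixels, amid what is visible of it).
- imaging.regions_of(camera, target): "mask" (480x640 bool, what is visible of it) and "pixel" ([column, row] in pixels, amid what is visible of it).
- imaging.pinpoint(camera, target): "pixel" ([column, row] in pixels: a listed point, or the origin of a listed thing).
The state is a dict: "time_s": time; "q": joint angles; "qvel": joint speeds; "joint_efforts": joint torques, N m; "position": TCP position; "tool_rot": TCP orientation; "ft_force": force on the tool from outside, world axes, zero at the start; "wrist_torque": the same for the moment, N m; "grip_width": finger opening in m.
Only numpy, scipy, OpenCV 4.12 (cv2) and the standard library are available. Lean on these libraries where they do the work, as an engineer would, in place of code of your own. Each camera call takes 0.05 s, during which the arm holds its last target.

## Working session

There is one attempt and no reset: what is moved stays moved. The work goes in short steps, Python scripts to look and compute and a tool call to move; the robot and the scene stay as the last step left them, time stands still between calls to the robot, and variables do not carry over. Pictures are saved under pics/ and viewed, and the job is handed in when it is done.

Besides the shell and the picture viewer there is one more tool, called after ">>>" as name(argument=value, ...), one argument or row to a line, values as JSON. step_arm: Moves the arm, as the interface text tells. Shift numbers are shares of 0.3 m and turn numbers shares of 45 degrees, none past 1 either way. Its arguments: {"type":"object","properties":{"steps":{"type":"array","items":{"type":"number"}},"grip_force":{"type":"number"}},"required":["steps"]}

```bash
ls; mkdir -p pics; cat > h.py <<'E'
import numpy as np, cv2
from rig import env, imaging, close_job
def cal(c):
    k=imaging.get_calibration(c); return np.array(k["camera_matrix"]),np.array(k["world_from_camera"])
def px2w(c,px,d):
    K,T=cal(c); p=np.array([(px[0]-K[0,2])/K[0,0]*d,(px[1]-K[1,2])/K[1,1]*d,d,1]); return (T@p)[:3]
def px2z(c,px,z):
    K,T=cal(c); r=T[:3,:3]@np.array([(px[0]-K[0,2])/K[0,0],(px[1]-K[1,2])/K[1,1],1]); o=T[:3,3]
    return o+r*(z-o[2])/r[2]
def w2px(c,p):
    K,T=cal(c); q=np.linalg.inv(T)@np.append(p,1); return (K@(q[:3]/q[2]))[:2]
def cloud(c,depth):
    K,T=cal(c); v,u=np.mgrid[:480,:640]; d=depth
    P=np.stack([(u-K[0,2])/K[0,0]*d,(v-K[1,2])/K[1,1]*d,d],-1)@T[:3,:3].T+T[:3,3]
    P[d<=0]=np.nan; return P
E
python3 - <<'E'
from h import *
np.set_printoptions(precision=4,suppress=True)
s=env.observe(); print(s)
for c in("scene","top"):
    im,d=imaging.get_image(c); cv2.imwrite(f"pics/{c}0.png",im); np.save(f"{c}0.npy",d); print(c,cal(c))
    for t in ["bar_grip","bar_neck","bar_tip","near_notch","far_notch","row_middle","sleeve_a_centre","sleeve_b_centre","sleeve_c_centre","rack","cradle","tall_jar","tape_roll"]:
        print(t,[(np.round(r["pixel"]),round(r["score"],2)) for r in imaging.pinpoint(c,t)][:5])
E
```

```text
pics
{'time_s': 0.0, 'q': array([-81.0327,  21.8395,  74.3862,  -0.0003,  83.8591, -12.3347]), 'qvel': array([-0.0757, -0.0878, -0.0038,  0.065 ,  0.0165, -0.0243]), 'joint_efforts': array([  0.0009, -44.8465, -23.128 ,  -0.0001,   0.0048,  -0.    ]), 'position': array([ 0.1998, -0.5121,  0.2477]), 'tool_rot': array([[ 0.9317,  0.3633, -0.0002],
       [ 0.3633, -0.9317,  0.0015],
       [ 0.0003, -0.0014, -1.    ]]), 'ft_force': array([ 0.4155, -0.3988, -0.3615]), 'wrist_torque': array([ 0.0001, -0.0365,  0.0164]), 'grip_width': 0.08530033246963992}
scene (array([[614.1188,   0.    , 322.054 ],
       [  0.    , 614.1188, 238.2559],
       [  0.    ,   0.    ,   1.    ]]), array([[-0.6572, -0.415 ,  0.6292, -0.361 ],
       [-0.7535,  0.343 , -0.5609,  0.7702],
       [ 0.017 , -0.8427, -0.5381,  0.9368],
       [ 0.    ,  0.    ,  0.    ,  1.    ]]))
bar_grip []
bar_neck [(array([218., 288.]), 0.78)]
bar_tip [(array([180., 255.]), 0.78), (array([329., 309.]), 0.69)]
near_notch [(array([215., 289.]), 0.95)]
far_notch [(array([186., 256.]), 0.61)]
row_middle [(array([335., 222.]), 0.
[... 799 characters left out ...]
.]), 0.37)]
bar_neck [(array([168., 233.]), 0.67), (array([174., 168.]), 0.5)]
bar_tip [(array([362., 222.]), 0.64), (array([172., 161.]), 0.62), (array([179., 208.]), 0.54)]
near_notch [(array([168., 232.]), 0.62)]
far_notch [(array([172., 168.]), 0.56)]
row_middle [(array([360., 209.]), 0.7)]
sleeve_a_centre [(array([364., 220.]), 0.77), (array([447., 305.]), 0.65), (array([231., 200.]), 0.59)]
sleeve_b_centre [(array([480., 286.]), 0.97), (array([359., 203.]), 0.63)]
sleeve_c_centre [(array([352., 196.]), 0.61)]
rack [(array([181., 206.]), 0.58)]
cradle [(array([355., 213.]), 0.59)]
tall_jar [(array([260., 251.]), 0.85)]
tape_roll [(array([274., 290.]), 0.62), (array([172., 161.]), 0.27)]
```

View pics/scene0.png

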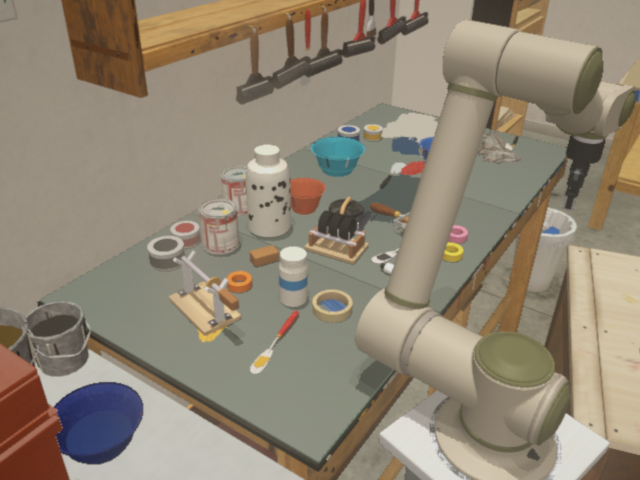

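View pics/top0.png

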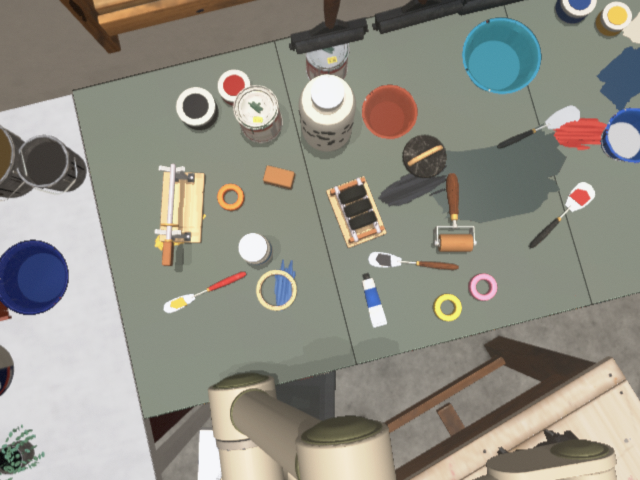

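```bash
python3 - <<'E'
from h import *
im=cv2.imread("pics/top0.png")
a=cv2.resize(im[150:280,140:240],None,fx=4,fy=4,interpolation=cv2.INTER_CUBIC)
b=cv2.resize(im[160:260,310:410],None,fx=4,fy=4,interpolation=cv2.INTER_CUBIC)
o=np.zeros((520,800,3),np.uint8); o[:,:400]=a; o[:400,400:]=b; cv2.imwrite("pics/crop1.png",o)
im=cv2.imread("pics/scene0.png")
a=cv2.resize(im[230:350,150:260],None,fx=4,fy=4,interpolation=cv2.INTER_CUBIC)[:,:400]
b=cv2.resize(im[180:280,290:390],None,fx=4,fy=4,interpolation=cv2.INTER_CUBIC)
o=np.zeros((480,800,3),np.uint8); o[:,:400]=a; o[:400,400:]=b; cv2.imwrite("pics/crop2.png",o)
E
```

```text
(no output)
```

View pics/crop1.png

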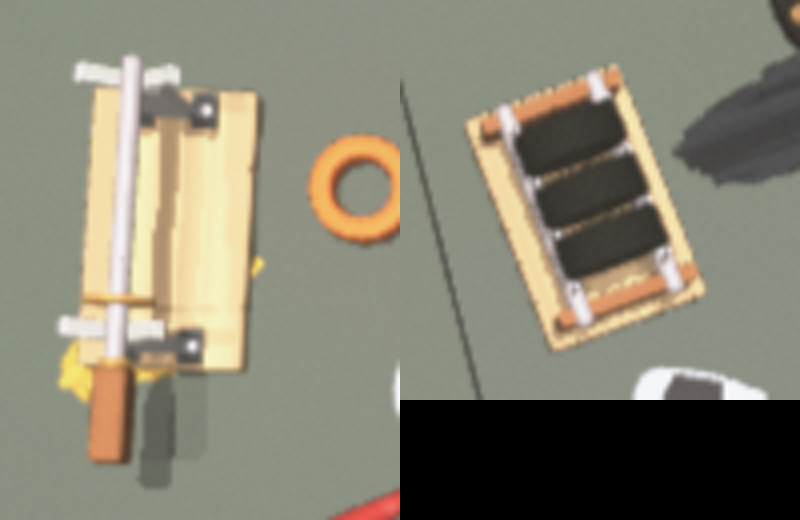

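View pics/crop2.png

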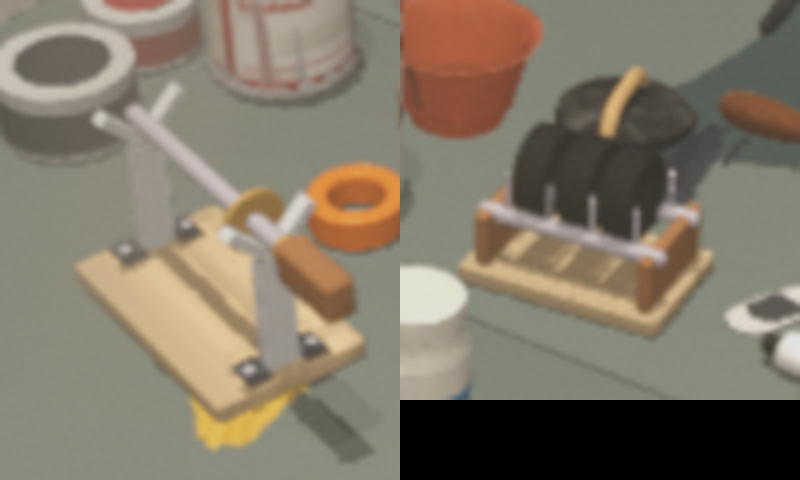

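```bash
python3 - <<'E'
from h import *
np.set_printoptions(precision=4,suppress=True)
def fit(P):
    m=P.mean(0); u,s,v=np.linalg.svd(P-m); d=v[0]; d=d if d[0]>0 else -d; return m,d,s
for c in("top","scene"):
    d=np.load(c+"0.npy"); P=cloud(c,d); im=cv2.imread(f"pics/{c}0.png")
    rr,cc=(slice(150,280),slice(150,200)) if c=="top" else (slice(240,320),slice(160,250))
    Q=P[rr,cc].reshape(-1,3); col=im[rr,cc].reshape(-1,3).astype(int)
    ok=(Q[:,2]>0.085)&(Q[:,2]<0.135); Q=Q[ok];col=col[ok]
    wood=col[:,2]-col[:,0]>40
    H=Q[wood]; print(c,"wood n",len(H)); 
    print(H.min(0),H.max(0),np.median(H,0))
    S=Q[~wood]; print("steel",len(S))
    # line in xy by iterated fit
    A=Q[:,:2]; 
    m,dd,_=fit(A)
    for k in range(20):
        n=np.array([-dd[1],dd[0]]); r=(A-m)@n; w=abs(r)<0.011; m,dd,_=fit(A[w])
    t=(A[w]-m)@dd; print("line",m,dd,np.degrees(np.arctan2(dd[1],dd[0])),"near end",m+dd*t.min(),"far",m+dd*t.max(),t.max()-t.min())
    # cradle
    rr,cc=(slice(165,255),slice(315,400)) if c=="top" else (slice(190,265),slice(300,375))
    Q=P[rr,cc].reshape(-1,3); col=im[rr,cc].reshape(-1,3).astype(int)
    ok=(Q[:,2]>0.06)&(Q[:,2]<0.115)&(col.max(1)<70); B=Q[ok]; print("black",len(B),B.min(0),B.max(0),B.mean(0))
    top=B[B[:,2]>0.098]; print("top ridge",len(top),fit(top[:,:2]),)
    m,dd,_=fit(top[:,:2]); print("ang",np.degrees(np.arctan2(dd[1],dd[0])))
# board rects in top
im=cv2.imread("pics/top0.png"); hsv=cv2.cvtColor(im,cv2.COLOR_BGR2HSV)
P=cloud("top",np.load("top0.npy"))
for name,(r0,r1,c0,c1) in dict(rack=(165,250,155,210),cradle=(170,255,320,395)).items():
    m=np.zeros((480,640),np.uint8); b=(P[...,2]>0.008)&(P[...,2]<0.13)
    m[r0:r1,c0:c1]=b[r0:r1,c0:c1]
    Q=P[m>0]; Q=Q[(Q[:,2]<0.018)]
    rect=cv2.minAreaRect(Q[:,:2].astype(np.float32)); print(name,rect)
E
```

```text
top wood n 318
[0.531  0.1996 0.092 ] [0.7136 0.2384 0.1266] [0.5682 0.2184 0.1149]
steel 632
line [0.6303 0.2171] [ 0.9999 -0.0128] -0.7360512520956984 near end [0.5309 0.2184] far [0.7614 0.2154] 0.2305053673065265
black 790 [ 0.6207 -0.2411  0.0601] [ 0.7169 -0.1593  0.1114] [ 0.6689 -0.1989  0.0985]
top ridge 527 (array([ 0.6705, -0.2017]), array([0.9214, 0.3887]), array([0.6239, 0.2779]))
ang 22.87393329023006
scene wood n 374
[0.5279 0.188  0.0912] [0.6414 0.2487 0.1269] [0.564  0.2236 0.1122]
steel 490
line [0.6191 0.2216] [ 0.9996 -0.0286] -1.637286367994614 near end [0.5278 0.2242] far [0.7598 0.2176] 0.2320155344973447
black 639 [ 0.6177 -0.2432  0.0601] [ 0.7097 -0.1549  0.1085] [ 0.6606 -0.193   0.0882]
top ridge 204 (array([ 0.6623, -0.2003]), array([0.9288, 0.3705]), array([0.3569, 0.1436]))
ang 21.74565413688575
rack ((0.6764917969703674, 0.21187686920166016), (0.11245054751634598, 0.1700020730495453), 88.31542205810547)
cradle ((0.6603747606277466, -0.20944125950336456), (0.17462866008281708, 0.10647684335708618), 22.368228912353516)
```

```bash
cat > ov.py <<'E'
from h import *
def barpts(g,yaw,z=0.105,pitch=0):
    R=lambda p: np.array([g[0],g[1],z])+np.array([[np.cos(yaw),-np.sin(yaw),0],[np.sin(yaw),np.cos(yaw),0],[0,0,1]])@np.array([[np.cos(pitch),0,-np.sin(pitch)],[0,1,0],[np.sin(pitch),0,np.cos(pitch)]])@np.array(p)
    segs=[]
    for s in(-1,1):
        for zz in(-.015,.011): segs.append((R((-.027,s*.01,zz)),R((.027,s*.01,zz))))
        segs.append((R((-.027,s*.01,-.015)),R((-.027,s*.01,.011))))
        segs.append((R((.032,s*.006,0)),R((.204,s*.006,0))))
    for zz in(-.015,.011): segs.append((R((-.027,-.01,zz)),R((-.027,.01,zz))))
    a=np.linspace(0,2*np.pi,25)
    c=[R((.064,.02*np.cos(t),.02*np.sin(t))) for t in a]; segs+=list(zip(c,c[1:]))
    return segs
def box(o,yaw,lx,ly,z0,z1,cx=0,cy=0):
    R=lambda p: np.array([o[0]+np.cos(yaw)*p[0]-np.sin(yaw)*p[1],o[1]+np.sin(yaw)*p[0]+np.cos(yaw)*p[1],p[2]])
    segs=[]
    q=[(cx-lx/2,cy-ly/2),(cx+lx/2,cy-ly/2),(cx+lx/2,cy+ly/2),(cx-lx/2,cy+ly/2)]
    for z in(z0,z1):
        for i in range(4): segs.append((R((*q[i],z)),R((*q[(i+1)%4],z))))
    return segs
def cyl(o,yaw,x0,x1,r,z):
    segs=[];a=np.linspace(0,2*np.pi,33)
    for x in(x0,x1):
        c=[np.array([o[0]+np.cos(yaw)*x-np.sin(yaw)*r*np.cos(t),o[1]+np.sin(yaw)*x+np.cos(yaw)*r*np.cos(t),z+r*np.sin(t)]) for t in a]; segs+=list(zip(c,c[1:]))
    return segs
def draw(c,im,segs,roi,f,col=(255,0,255)):
    r0,r1,c0,c1=roi; o=cv2.resize(im[r0:r1,c0:c1],None,fx=f,fy=f,interpolation=cv2.INTER_CUBIC)
    for a,b in segs:
        p=[tuple(int(round(v)) for v in ((w2px(c,x)+0.5-np.array([c0,r0]))*f)) for x in(a,b)]
        cv2.line(o,p[0],p[1],col,1)
    return o
E
python3 - <<'E'
from ov import *
G=(0.558,0.2205); gy=np.radians(-1.2)
rc=np.array(G)+0.116*np.array([np.cos(gy),np.sin(gy)])
C=(0.666,-0.2); cy=np.radians(22.5)
bs=barpts(G,gy)+box(rc,gy,.17,.1,0,.014)
cs=box(C,cy,.15,.1,0,.014)+cyl(C,cy,-.044,-.016,.032,.075)+cyl(C,cy,.02,.044,.032,.075)
for c,r1,r2 in(("top",(155,275,145,225),(165,255,320,400)),("scene",(240,340,155,255),(180,270,295,385))):
    im=cv2.imread(f"pics/{c}0.png")
    a=draw(c,im,bs,r1,4.8);b=draw(c,im,cs,r2,4.4)
    h=max(a.shape[0],b.shape[0]);o=np.zeros((h,a.shape[1]+b.shape[1],3),np.uint8);o[:a.shape[0],:a.shape[1]]=a;o[:b.shape[0],a.shape[1]:]=b
    print(o.shape);cv2.imwrite(f"pics/ov_{c}.png",o[:600,:]if o.shape[1]<=800 else cv2.resize(o,(800,int(o.shape[0]*800/o.shape[1]))))
E
```

```text
(576, 736, 3)
(480, 876, 3)
```

View pics/ov_top.png

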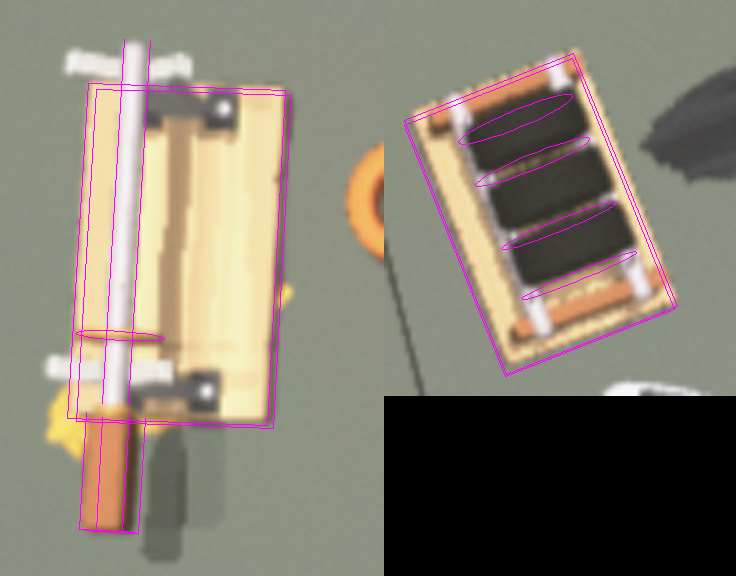

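View pics/ov_scene.png

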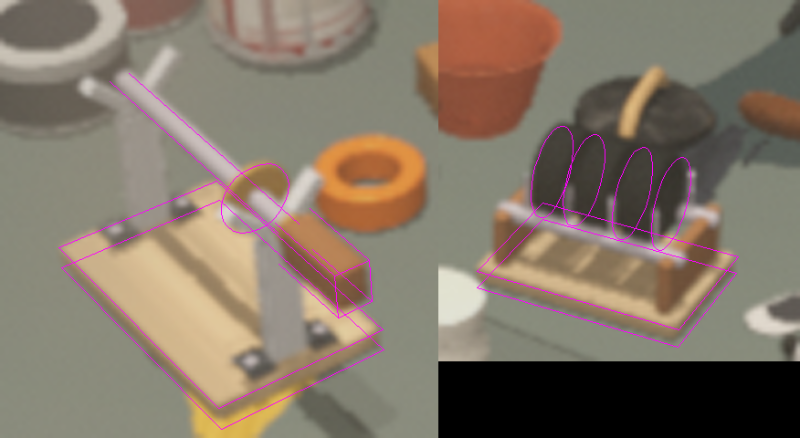

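```bash
cat >> h.py <<'E'
from scipy.spatial.transform import Rotation as Ro
def plan(target,yaw,pos=None,R=None,pitch=0):
    """tool down, tool x at yaw (deg); pitch lifts tool x; numbers for step_arm"""
    s=env.observe(); p=s["position"] if pos is None else np.array(pos); R=np.array(s["tool_rot"]) if R is None else R
    y=np.radians(yaw); Rt=np.array([[np.cos(y),np.sin(y),0],[np.sin(y),-np.cos(y),0],[0,0,-1.]])
    Rt=Rt@Ro.from_euler('y',np.radians(pitch)).as_matrix()
    sh=R.T@(np.array(target)-p)/0.3; rv=Ro.from_matrix(R.T@Rt).as_rotvec(degrees=True)/45
    print("shift",np.round(sh,3),"turn",np.round(rv,3),"rows>=",round(max(np.linalg.norm(sh)*6,np.linalg.norm(rv)*45/8.59),1))
    return Rt
E
python3 - <<'E'
from h import *
np.set_printoptions(precision=3,suppress=True)
P=cloud("top",np.load("top0.npy"))
for n,px in dict(jar=(255,249),tape=(277,290),tube=(373,300),spat=(383,260),cleanhandle=(440,265)).items():
    u,v=px; print(n,P[v,u])
# corridor max heights
u=np.array([np.cos(np.radians(22)),np.sin(np.radians(22))]);n=np.array([-u[1],u[0]])
Q=P.reshape(-1,3);Q=Q[np.isfinite(Q[:,2])]; d=Q[:,:2]-np.array([.668,-.2005]); t=d@u;l=d@n
for a in np.arange(-.36,.16,.02):
    m=(t>a)&(t<a+.02)&(abs(l)<.06); print(round(a,2),round(Q[m,2].max(),3) if m.any() else None,end="; ")
print()
R=plan((0.557,0.2215,0.25),-1.2)
E
```

```text
jar [0.568 0.023 0.132]
tape [ 0.479 -0.015 -0.001]
tube [ 0.459 -0.244  0.018]
spat [ 0.554 -0.269  0.006]
cleanhandle [ 0.544 -0.403  0.014]
-0.36 0.005; -0.34 0.008; -0.32 0.008; -0.3 0.007; -0.28 0.008; -0.26 0.009; -0.24 0.02; -0.22 0.021; -0.2 0.025; -0.18 0.03; -0.16 0.028; -0.14 0.01; -0.12 0.009; -0.1 0.01; -0.08 0.059; -0.06 0.107; -0.04 0.111; -0.02 0.109; 0.0 0.11; 0.02 0.111; 0.04 0.11; 0.06 0.059; 0.08 0.007; 0.1 0.006; 0.12 0.008; 0.14 0.007; 
shift [ 1.998 -1.847 -0.006] turn [-0.   0.   0.5] rows>= 16.3
```

>>> step_arm(
  steps=[1,1,-0.92,0,0,0,0.25,1,1,-0.92,0,0,0,0.5,1,1,-0.92,0,0,0,0.5,1,1,-0.92,0,0,0,0.5,1,1,-0.92,0,0,0,0.5,1,1,-0.92,0,0,0,0.5,1,1,-0.92,0,0,0,0.5,1,1,-0.92,0,0,0,0.5,1,1,-0.92,0,0,0,0.5],
)

```text
time_s: 2.3
position: [0.38, -0.1422, 0.2486]
tool_rot: [[1.0, -0.015, 0.001], [-0.015, -1.0, 0.001], [0.001, -0.001, -1.0]]
ft_force: [-1.3, -1.0, -0.0]
grip_width: 0.0856
```

```bash
python3 -c "
from h import *
print(env.observe()['position'],env.observe()['time_s'])
plan((0.557,0.2215,0.19),-1.2)"
```

```text
[ 0.38004092 -0.14223752  0.24860942] 2.3
shift [ 0.571 -1.221  0.196] turn [-0.001 -0.001  0.007] rows>= 8.2
```

>>> step_arm(
  steps=[1,0.57,-1,0,0,0,0,1,0.57,-1,0,0,0,0,1,0.57,-1,0,0,0,0,1,0.57,-1,0,0,0,0,1,0.57,-1,0,0,0,0,1,0.57,-1,0,0,0,0,1,0.57,-1,0,0,0,0,1,0.57,-1,0,0,0,0],
)

```text
time_s: 3.1
position: [0.558, 0.1533, 0.2473]
tool_rot: [[1.0, -0.017, -0.0], [-0.017, -1.0, 0.001], [-0.0, -0.001, -1.0]]
ft_force: [-0.4, -0.6, -0.8]
grip_width: 0.0854
```

```bash
python3 -c "
from h import *
plan((0.557,0.2215,0.15),-1.2)
im,_=imaging.get_image('top');cv2.imwrite('pics/t1.png',im)"
```

```text
shift [-0.007 -0.227  0.325] turn [-0.001  0.     0.005] rows>= 2.4
```

View pics/t1.png

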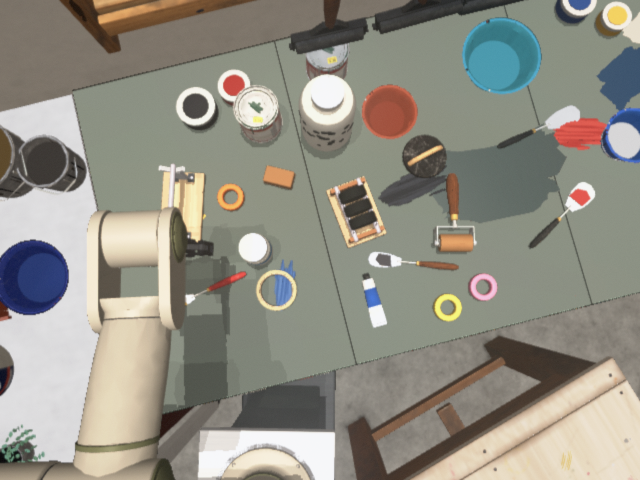

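>>> step_arm(
  steps=[1,-0.01,-0.227,0,0,0,0.005,1,-0.01,-0.227,0,0,0,0.005,1,-0.01,-0.227,0.16,0,0,0.005,1,-0.01,-0.227,0.3,0,0,0.005,1,-0.01,-0.227,0.3,0,0,0.005],
)

```text
time_s: 3.65
position: [0.5523, 0.2164, 0.1536]
tool_rot: [[1.0, -0.026, -0.01], [-0.026, -1.0, -0.002], [-0.01, 0.002, -1.0]]
ft_force: [-1.4, -0.6, -0.4]
grip_width: 0.0851
```

```bash
python3 -c "
from h import *
plan((0.557,0.2215,0.102),-1.2)
im,_=imaging.get_image('scene');cv2.imwrite('pics/s2.png',cv2.resize(im[180:360,120:340],None,fx=3.3,fy=3.3))"
```

```text
shift [ 0.017 -0.018  0.172] turn [ 0.003  0.013 -0.007] rows>= 1.0
```

View pics/s2.png

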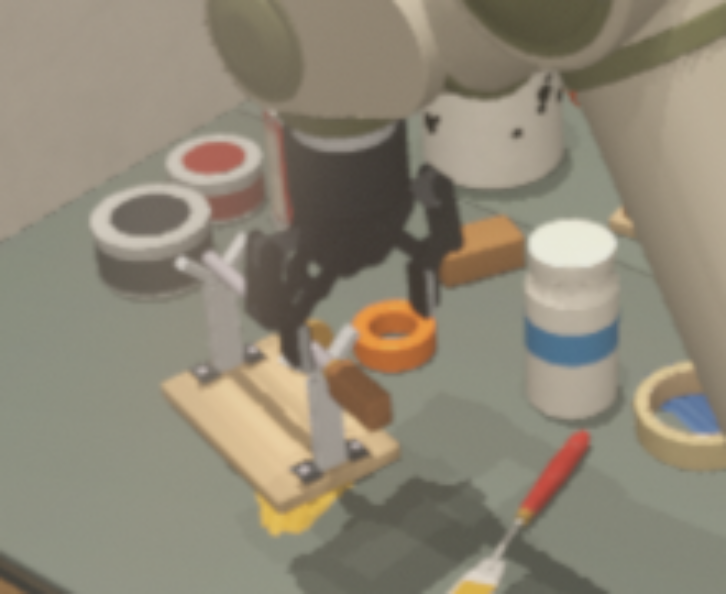

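>>> step_arm(
  steps=[1,0,0,0,0,0,0,1,0,0,0,0,0,0],
)

```text
time_s: 3.9
position: [0.5558, 0.2179, 0.1609]
tool_rot: [[1.0, -0.025, 0.004], [-0.025, -1.0, 0.001], [0.004, -0.001, -1.0]]
ft_force: [-0.2, -0.5, 0.1]
grip_width: 0.0853
```

```bash
python3 - <<'E'
from h import *
plan((0.557,0.2215,0.102),-1.2)
im,_=imaging.get_image('scene')
s=env.observe(); p=s['position'];R=np.array(s['tool_rot']);print(p)
for q in (p,p+R[:,2]*.017): 
    u=w2px('scene',q);cv2.circle(im,tuple(int(round(v)) for v in u),1,(255,0,255),-1)
u=w2px('scene',(0.557,.2215,.102));cv2.circle(im,tuple(int(round(v)) for v in u),1,(0,255,255),-1)
cv2.imwrite('pics/s3.png',cv2.resize(im[200:340,140:300],None,fx=4,fy=4))
E
```

```text
shift [ 0.003 -0.012  0.196] turn [-0.001 -0.005 -0.006] rows>= 1.2
[0.55559933 0.21798535 0.16062919]
```

View pics/s3.png

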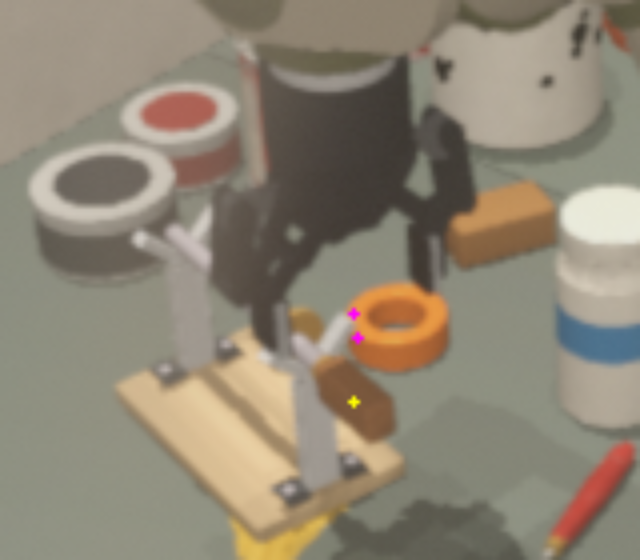

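>>> step_arm(
  steps=[1,0.005,-0.012,0.1,0,0,-0.006,1,0.005,-0.012,0.2,0,0,-0.006,1,0.005,-0.012,0.2,0,0,-0.006,1,0.005,-0.012,0.2,0,0,-0.006,1,0.005,-0.012,0.2,0,0,-0.006],
)

```text
time_s: 4.45
position: [0.5573, 0.2219, 0.1005]
tool_rot: [[1.0, -0.02, 0.003], [-0.02, -1.0, 0.001], [0.003, -0.001, -1.0]]
ft_force: [-0.2, -0.5, 0.1]
grip_width: 0.0854
```

```bash
python3 - <<'E'
from h import *
plan((0.557,0.2215,0.102),-1.2)
im,_=imaging.get_image('scene')
cv2.imwrite('pics/s4.png',cv2.resize(im[200:340,140:300],None,fx=4,fy=4))
E
```

```text
shift [-0.001  0.001 -0.005] turn [-0.001 -0.004  0.001] rows>= 0.0
```

View pics/s4.png

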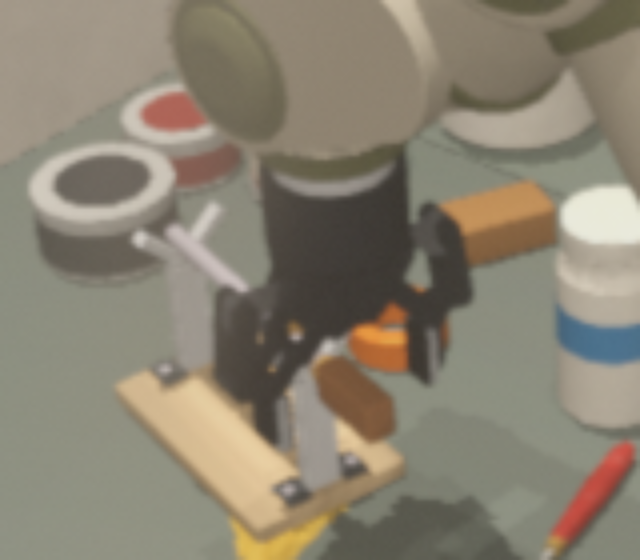

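```bash
python3 - <<'E'
from h import *
for q in ((.557,.265,.096),(.557,.178,.096),(.557,.2215,.09),(.6,.22,.105)): print((w2px('scene',q)-[140,200])*4)
E
```

```text
[284.92597645 441.77064763]
[419.02526867 377.61929931]
[353.91459604 417.7557352 ]
[310.85234151 357.94047696]
```

>>> step_arm(
  steps=[0,0,0,0,0,0,0,0,0,0,0,0,0,0,0,0,0,0,0,0,0,0,0,0,0,0,0,0,0,0,0,0,0,0,0,0,0,0,0,0,0,0],
  grip_force=100,
)

```text
time_s: 5.1
position: [0.5563, 0.2209, 0.0987]
tool_rot: [[1.0, -0.021, -0.0], [-0.021, -1.0, -0.002], [-0.0, 0.002, -1.0]]
ft_force: [-1.8, -4.4, 3.4]
grip_width: 0.0188
```

>>> step_arm(
  steps=[0,0,0,0,0,0,0,0,0,0,0,0,0,0],
)

```text
time_s: 5.3
position: [0.5563, 0.2209, 0.0987]
tool_rot: [[1.0, -0.021, -0.0], [-0.021, -1.0, -0.001], [-0.0, 0.001, -1.0]]
ft_force: [-1.7, -4.7, 3.3]
grip_width: 0.0189
```

>>> step_arm(
  steps=[0,0,0,-0.05,0,0,0,0,0,0,-0.1,0,0,0,0,0,0,-0.2,0,0,0,0,0,0,-0.3,0,0,0,0,0,0,-0.4,0,0,0,0,0,0,-0.4,0,0,0,0,0,0,-0.4,0,0,0],
)

```text
time_s: 6.0
position: [0.556, 0.2218, 0.218]
tool_rot: [[1.0, -0.02, -0.0], [-0.02, -1.0, 0.0], [-0.0, -0.0, -1.0]]
ft_force: [-0.1, 0.4, -1.5]
grip_width: 0.0185
```

```bash
python3 - <<'E'
from ov import *
s=env.observe();p=s['position'];R=np.array(s['tool_rot']);print(p,R[:,0])
yaw=np.arctan2(R[1,0],R[0,0]);pit=np.arcsin(R[2,0])
c='scene';im,_=imaging.get_image(c)
segs=barpts(p[:2],yaw,p[2]+.006,pit)
cv2.imwrite('pics/s5.png',draw(c,im,segs,(170,320,120,300),4.4))
c='top';im,_=imaging.get_image(c)
cv2.imwrite('pics/t5.png',draw(c,im,segs,(140,280,120,240),4.2))
E
```

```text
[0.55603499 0.22177015 0.2179594 ] [ 9.99797604e-01 -2.01151384e-02 -3.63572287e-04]
```

View pics/s5.png

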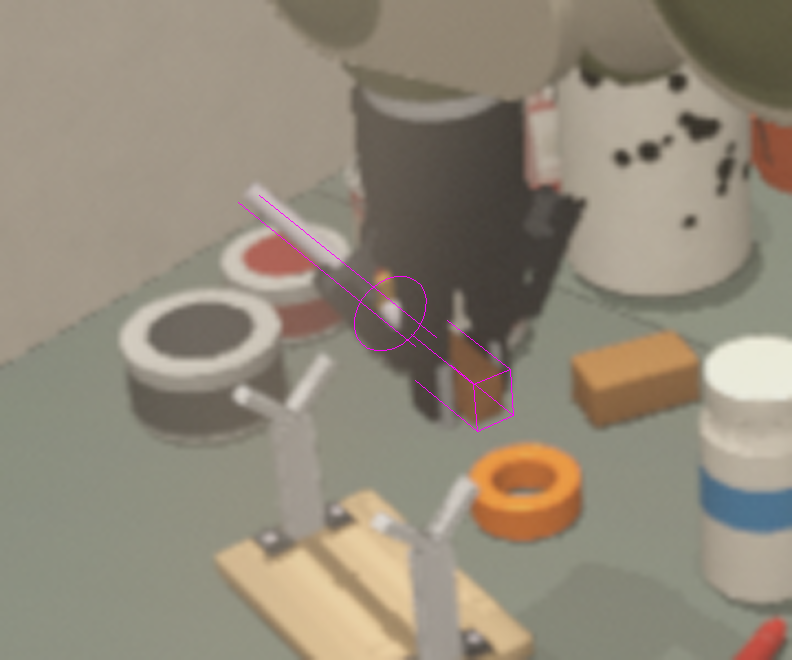

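View pics/t5.png

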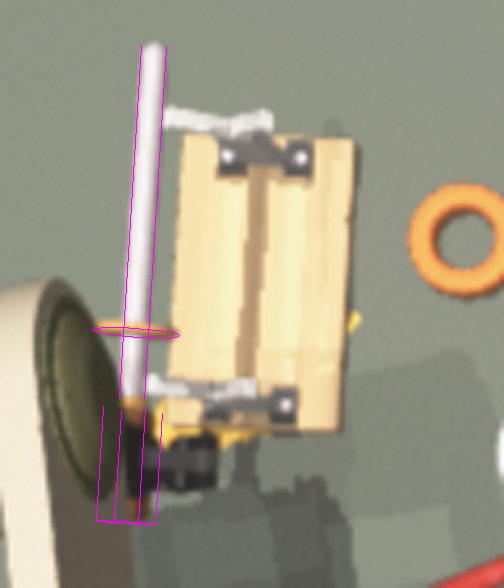

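```bash
python3 - <<'E'
from ov import *
plan((0.48,-0.05,0.22),8)
im=cv2.imread("pics/top0.png")
outs=[]
for C,y in(((.670,-.201),22),((.670,-.2015),21.5)):
    cy=np.radians(y)
    cs=box(C,cy,.15,.1,0.014,.014)+cyl(C,cy,-.044,-.016,.032,.075)+cyl(C,cy,.02,.044,.032,.075)+box(C,cy,.001,.056,.083,.083,-.048)+box(C,cy,.001,.056,.083,.083,.048)
    outs.append(draw("top",im,cs,(168,256,318,398),5))
cv2.imwrite("pics/ov2.png",np.hstack(outs)); print(np.hstack(outs).shape)
E
```

```text
shift [-0.234  0.91  -0.01 ] turn [ 0.     0.004 -0.203] rows>= 5.6
(440, 800, 3)
```

View pics/ov2.png

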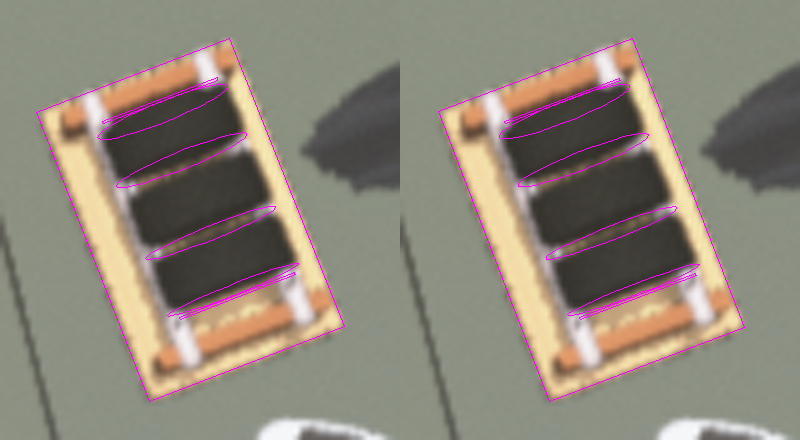

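>>> step_arm(
  steps=[0,-0.12,0.45,0,0,0,-0.1,0,-0.24,0.91,-0.01,0,0,-0.2,0,-0.24,0.91,-0.01,0,0,-0.2,0,-0.24,0.91,-0.01,0,0,-0.2,0,-0.24,0.91,-0.01,0,0,-0.2,0,-0.24,0.91,-0.01,0,0,-0.2,0,-0.24,0.91,-0.01,0,0,-0.2],
)

```text
time_s: 6.8
position: [0.4777, -0.0528, 0.2203]
tool_rot: [[0.991, 0.132, -0.002], [0.132, -0.991, 0.0], [-0.002, -0.0, -1.0]]
ft_force: [-0.1, 1.6, -1.6]
grip_width: 0.0187
```

```bash
python3 - <<'E'
from h import *
C=np.array((.6695,-.201));u=np.array([np.cos(np.radians(22)),np.sin(np.radians(22))])
t=C-.27*u; print(t)
plan((*t,0.215),22)
E
```

```text
[ 0.41916036 -0.30214378]
shift [-0.303  0.798  0.018] turn [-0.001  0.003 -0.32 ] rows>= 5.1
```

>>> step_arm(
  steps=[0,-0.15,0.4,0,0,0,-0.16,0,-0.3,0.8,0.02,0,0,-0.32,0,-0.3,0.8,0.02,0,0,-0.32,0,-0.3,0.8,0.02,0,0,-0.32,0,-0.3,0.8,0.02,0,0,-0.32,0,-0.3,0.8,0.02,0,0,-0.32,0,-0.3,0.8,0.02,0,0,-0.32,0,-0.3,0.8,0.02,0,0,-0.32],
)

```text
time_s: 7.6
position: [0.4226, -0.2985, 0.2146]
tool_rot: [[0.925, 0.379, -0.001], [0.379, -0.925, 0.002], [-0.0, -0.002, -1.0]]
ft_force: [-0.1, 1.1, -2.0]
grip_width: 0.0187
```

```bash
python3 - <<'E'
from h import *
C=np.array((.6695,-.201));u=np.array([np.cos(np.radians(22)),np.sin(np.radians(22))])
t=C-.27*u; print(t)
plan((*t,0.073),22)
E
```

```text
[ 0.41916036 -0.30214378]
shift [-0.015  0.008  0.472] turn [-0.002  0.     0.006] rows>= 2.8
```

>>> step_arm(
  steps=[0,-0.015,0.008,0.15,0,0,0.006,0,-0.015,0.008,0.3,0,0,0.006,0,-0.015,0.008,0.4,0,0,0.006,0,-0.015,0.008,0.465,0,0,0.006,0,-0.015,0.008,0.465,0,0,0.006,0,-0.015,0.008,0.465,0,0,0.006,0,-0.015,0.008,0.465,0,0,0.006],
)

```text
time_s: 8.3
position: [0.42, -0.3035, 0.0772]
tool_rot: [[0.927, 0.375, 0.002], [0.375, -0.927, -0.002], [0.001, 0.002, -1.0]]
ft_force: [0.9, -0.9, -1.4]
grip_width: 0.0192
```

```bash
cat > look.py <<'E'
from ov import *
import sys
def look(tag,rs=(190,340,280,440),rt=(150,290,300,430),dz=.006):
    s=env.observe();p=s['position'];R=np.array(s['tool_rot']);print(p,R[:,0])
    yaw=np.arctan2(R[1,0],R[0,0]);pit=np.arcsin(R[2,0])
    segs=barpts(p[:2],yaw,p[2]+dz,pit)
    for c,r in(('scene',rs),('top',rt)):
        im,d=imaging.get_image(c); np.save(f"{c}_{tag}.npy",d); cv2.imwrite(f'pics/{c}_{tag}_raw.png',im)
        cv2.imwrite(f'pics/{c}_{tag}.png',draw(c,im,segs,r,4))
E
python3 - <<'E'
from look import *
look('ins0')
C=np.array((.6695,-.201));u=np.array([np.cos(np.radians(22)),np.sin(np.radians(22))])
plan((*(C-.25*u),0.073),22)
E
```

```text
[ 0.41996025 -0.3034969   0.0772078 ] [9.26936224e-01 3.75217850e-01 8.94911253e-04]
shift [ 0.067 -0.006  0.013] turn [ 0.003 -0.001  0.   ] rows>= 0.4
```

View pics/scene_ins0.png

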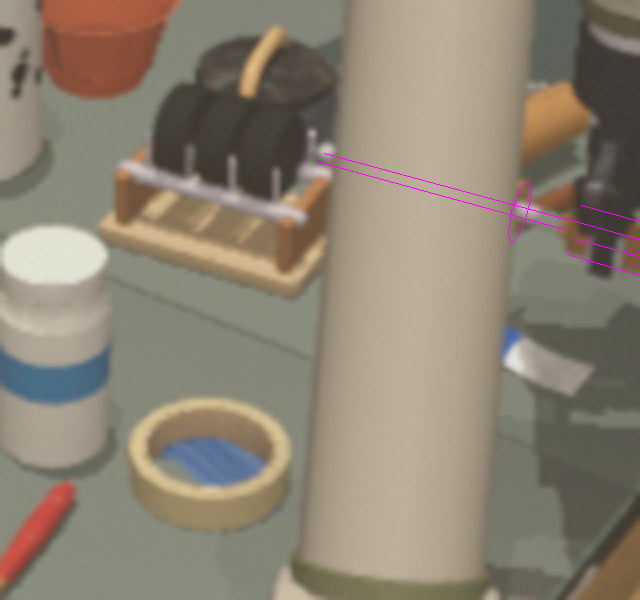

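View pics/top_ins0.png

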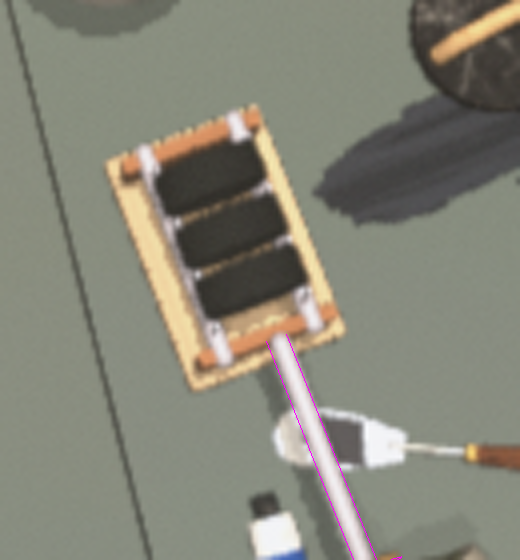

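```bash
python3 - <<'E'
from h import *
np.set_printoptions(precision=4,suppress=True)
im=cv2.imread('pics/top_ins0_raw.png').astype(int);P=cloud('top',np.load('top_ins0.npy'))
s=env.observe();p=s['position'][:2];R=np.array(s['tool_rot']);
u=R[:2,0]/np.linalg.norm(R[:2,0]);n=np.array([-u[1],u[0]])
rr,cc=slice(150,290),slice(300,430)
Q=P[rr,cc].reshape(-1,3);col=im[rr,cc].reshape(-1,3)
d=Q[:,:2]-p;t=d@u;l=d@n
sh=(abs(l)<.02)&(t>.07)&(t<.2)&(Q[:,2]>.065)&(Q[:,2]<.12)&(col.min(1)>120)
print("shaft n",sh.sum(),"lat med",np.median(l[sh]),"fit",np.polyfit(t[sh],l[sh],1),"z",np.percentile(Q[sh,2],[5,50,95]),"zfit",np.polyfit(t[sh],Q[sh,2],1),"tip",t[sh].max())
bl=(col.max(1)<75)&(Q[:,2]>.085)&(t>.2)&(t<.36)
print("black",bl.sum(),"t",t[bl].min(),t[bl].max())
for a,b in((.225,.25),(.25,.28),(.28,.31)):
    m=bl&(t>a)&(t<b); 
    if m.any(): print(a,"lat mid",(np.percentile(l[m],1)+np.percentile(l[m],99))/2,np.percentile(l[m],[1,99]),"mean",l[m].mean(), "top-weighted",np.mean(l[m&(Q[:,2]>np.percentile(Q[m,2],60))]))
wood=(col[:,2]-col[:,0]>40)&(Q[:,2]>.008)&(Q[:,2]<.02)&(t>.17)&(t<.40)
print("board lat",np.percentile(l[wood],[0.5,99.5]),"t",np.percentile(t[wood],[.5,99.5]))
E
```

```text
shaft n 307 lat med 9.600151937462751e-05 fit [-0.0152  0.0021] z [0.0842 0.089  0.0934] zfit [0.0168 0.0867] tip 0.199568874956052
black 750 t 0.22732513700548027 0.31508705194432185
0.225 lat mid 0.0018785647642302686 [-0.0254  0.0291] mean 0.0027221075452798643 top-weighted 0.0005160916526293904
0.25 lat mid 0.0013881237273283328 [-0.0255  0.0283] mean 0.002188173284224751 top-weighted 9.485641770419263e-05
0.28 lat mid 0.0012221371762988625 [-0.026   0.0284] mean 0.0021754415350719496 top-weighted 0.00038343816078572913
board lat [-0.2042  0.0498] t [0.1961 0.3454]
```

>>> step_arm(
  steps=[0,0,-0.008,0.008,0,0,0,0,0,-0.008,0.012,0,0,0,0,0.05,-0.008,0.012,0,0,0,0,0.1,-0.008,0.012,0,0,0,0,0.15,-0.008,0.012,0,0,0,0,0.15,-0.008,0.012,0,0,0,0,0.15,-0.008,0.012,0,0,0],
)

```text
time_s: 9.1
position: [0.4604, -0.2841, 0.072]
tool_rot: [[0.927, 0.376, -0.0], [0.376, -0.927, 0.0], [-0.0, -0.0, -1.0]]
ft_force: [-0.1, -1.1, -2.3]
grip_width: 0.0187
```

```bash
python3 - <<'E'
from look import *
look('ins1')
E
```

```text
[ 0.46040368 -0.2841238   0.07203738] [ 9.26816005e-01  3.75515672e-01 -2.68835707e-04]
```

View pics/scene_ins1.png

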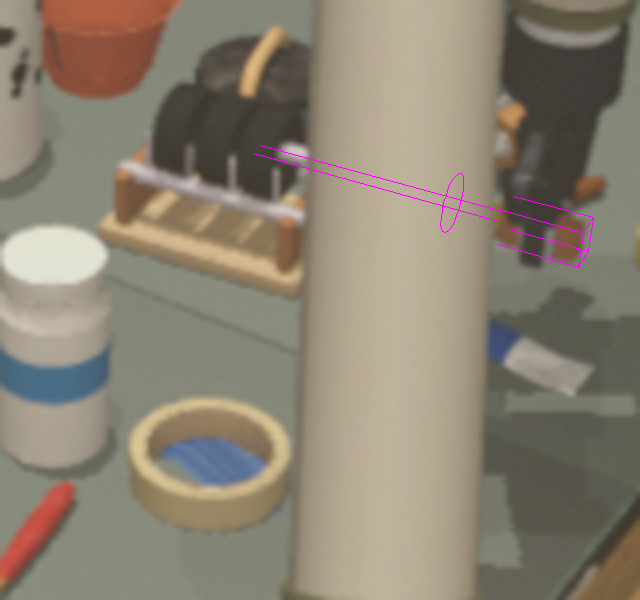

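View pics/top_ins1.png

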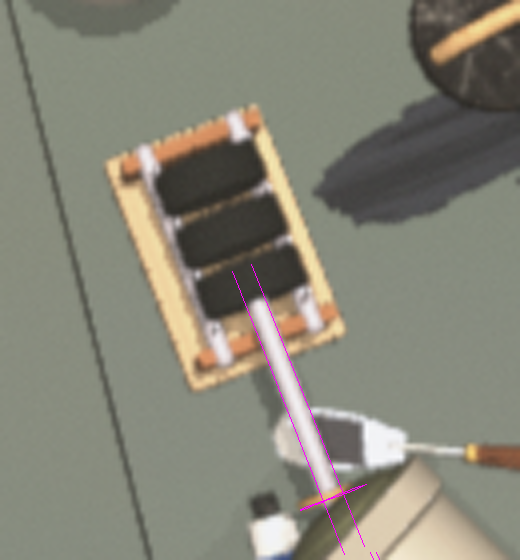

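>>> step_arm(
  steps=[0,0.05,0,-0.005,0,0,0,0,0.1,0,-0.005,0,0,0,0,0.15,0,-0.005,0,0,0,0,0.2,0,-0.005,0,0,0,0,0.2,0,-0.005,0,0,0],
)

```text
time_s: 9.7
position: [0.5175, -0.2611, 0.0736]
tool_rot: [[0.927, 0.376, 0.001], [0.376, -0.927, -0.0], [0.001, 0.001, -1.0]]
ft_force: [-0.2, -0.4, -1.3]
grip_width: 0.0186
```

>>> step_arm(
  steps=[0,0.05,0,-0.005,0,0,0,0,0.1,0,-0.01,0,0,0,0,0.16,0,-0.01,0,0,0,0,0.16,0,-0.01,0,0,0,0,0.16,0,-0.01,0,0,0],
)

```text
time_s: 10.2
position: [0.5598, -0.244, 0.0764]
tool_rot: [[0.927, 0.375, -0.001], [0.375, -0.927, 0.0], [-0.001, -0.001, -1.0]]
ft_force: [-0.9, 0.6, -1.9]
grip_width: 0.0187
```

```bash
python3 - <<'E'
from look import *
look('ins2')
E
```

```text
[ 0.55976189 -0.24404839  0.07640366] [ 9.27114880e-01  3.74776539e-01 -7.38468970e-04]
```

View pics/scene_ins2.png

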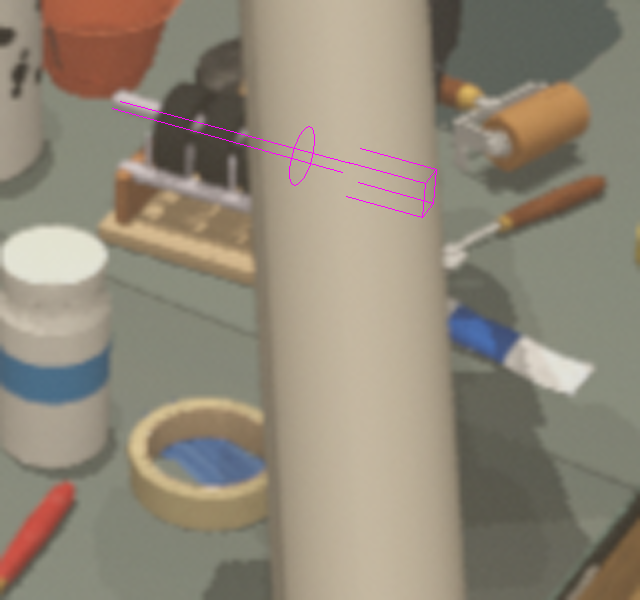

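View pics/top_ins2.png

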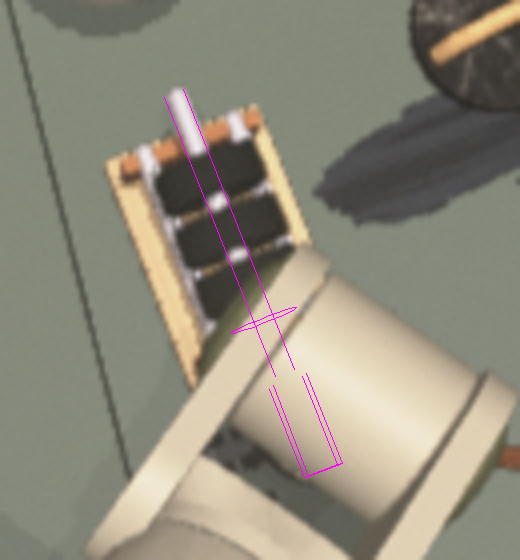

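>>> step_arm(
  steps=[0,0,0,-0.02,0,0.02,0,0,0,0,-0.06,0,0.04,0,0,0,0,-0.1,0,0.05,0,0,0,0,-0.16,0,0.05,0,0,0,0,-0.22,0,0.05,0,0,0,0,-0.28,0,0.05,0,0,0,0,-0.34,0,0.05,0,0,0,0,-0.36,0,0.05,0,0,0,0,-0.36,0,0.05,0],
)

```text
time_s: 11.2
position: [0.5602, -0.2444, 0.186]
tool_rot: [[0.927, 0.374, 0.038], [0.374, -0.927, 0.013], [0.041, 0.002, -0.999]]
ft_force: [0.1, -0.3, -3.7]
grip_width: 0.019
```

```bash
python3 - <<'E'
from look import *
look('lift1',rs=(150,300,270,430),rt=(150,290,300,430))
E
```

```text
[ 0.56023619 -0.24439631  0.18602251] [0.92659121 0.37386596 0.04065671]
```

View pics/scene_lift1.png

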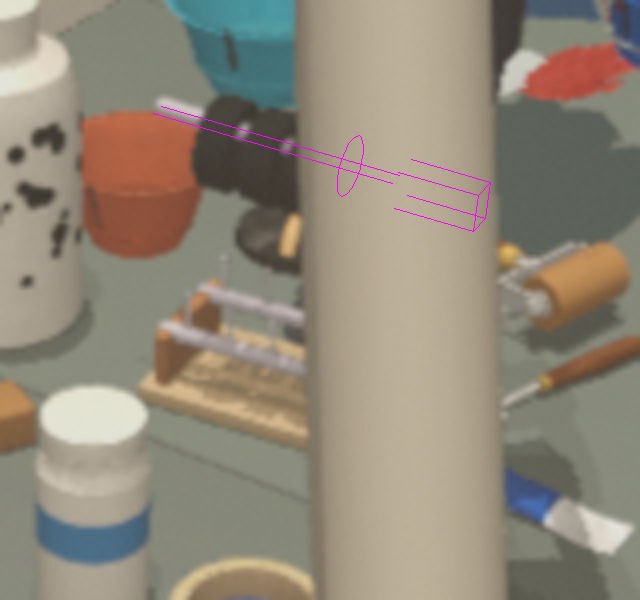

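View pics/top_lift1.png

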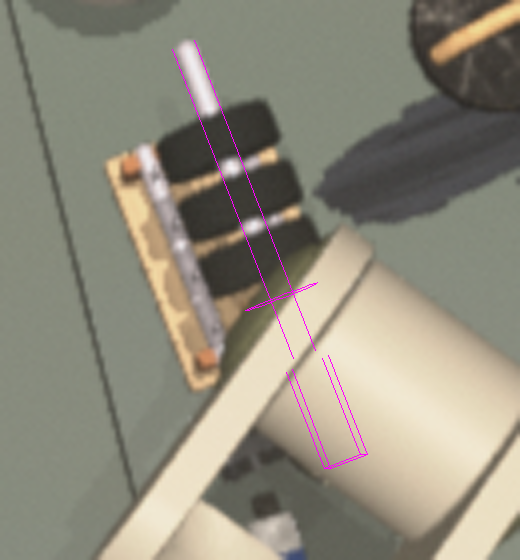

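```bash
python3 - <<'E'
from h import *
P=cloud("top",np.load("top0.npy"))
Q=P[60:155,290:420].reshape(-1,3); Q=Q[Q[:,2]>.08]
for z0,z1 in((.08,.13),(.13,.2),(.2,.3)): 
    m=(Q[:,2]>z0)&(Q[:,2]<z1); print(z0,m.sum(),Q[m].min(0) if m.any() else '',Q[m].max(0) if m.any() else '')
s=env.observe()
y=np.radians(22)
plan((0.47,-0.14,0.225),15,pitch=2)
E
```

```text
0.08 768 [ 0.81724323 -0.18822232  0.08007594] [ 1.01587574 -0.0685358   0.1299057 ]
0.13 959 [ 0.81703979 -0.18948746  0.13014349] [ 0.93550361 -0.06827791  0.19998876]
0.2 1881 [ 0.82760589 -0.18299585  0.20001191] [ 0.93335167 -0.07627161  0.25008766]
shift [-0.142 -0.434 -0.141] turn [-0.007 -0.005  0.155] rows>= 2.9
```

>>> step_arm(
  steps=[0,-0.03,-0.04,-0.06,0,0,0,0,-0.06,-0.1,-0.14,0,0,0.04,0,-0.1,-0.18,-0.14,0,0,0.08,0,-0.12,-0.26,-0.14,0,0,0.12,0,-0.14,-0.34,-0.14,0,0,0.15,0,-0.14,-0.41,-0.14,0,0,0.15,0,-0.14,-0.44,-0.14,0,0,0.15,0,-0.14,-0.44,-0.14,0,0,0.15],
)

```text
time_s: 12.1
position: [0.47, -0.1374, 0.2248]
tool_rot: [[0.964, 0.264, 0.036], [0.263, -0.965, 0.015], [0.038, -0.005, -0.999]]
ft_force: [0.3, -0.7, -1.9]
grip_width: 0.0188
```

```bash
python3 - <<'E'
from h import *
plan((0.50,0.08,0.225),5,pitch=2)
E
```

```text
shift [ 0.287 -0.673  0.014] turn [-0.015 -0.004  0.228] rows>= 4.4
```

>>> step_arm(
  steps=[0,0.03,-0.07,0,0,0,0.02,0,0.07,-0.16,0,0,0,0.06,0,0.11,-0.26,0,0,0,0.1,0,0.15,-0.36,0,0,0,0.14,0,0.19,-0.46,0,0,0,0.18,0,0.23,-0.55,0,0,0,0.22,0,0.26,-0.62,0,0,0,0.23,0,0.28,-0.66,0,0,0,0.23,0,0.29,-0.67,0,0,0,0.23,0,0.29,-0.67,0,0,0,0.23],
)

```text
time_s: 13.1
position: [0.5019, 0.0782, 0.2291]
tool_rot: [[0.996, 0.085, 0.036], [0.085, -0.996, 0.015], [0.037, -0.011, -0.999]]
ft_force: [-0.9, 0.1, -2.3]
grip_width: 0.0186
```

```bash
python3 - <<'E'
from h import *
plan((0.556,0.222,0.22),-1.2,pitch=2)
E
```

```text
shift [ 0.219 -0.462  0.044] turn [-0.019 -0.002  0.135] rows>= 3.1
```

>>> step_arm(
  steps=[0,0.03,-0.07,0,-0.01,0,0.02,0,0.08,-0.16,0.01,-0.019,0,0.05,0,0.12,-0.25,0.02,-0.019,0,0.09,0,0.16,-0.34,0.04,-0.019,0,0.13,0,0.2,-0.42,0.04,-0.019,0,0.135,0,0.22,-0.46,0.04,-0.019,0,0.135,0,0.22,-0.46,0.04,-0.019,0,0.135,0,0.22,-0.46,0.04,-0.019,0,0.135],
)

```text
time_s: 13.9
position: [0.5558, 0.2207, 0.2213]
tool_rot: [[0.999, -0.022, 0.036], [-0.022, -1.0, -0.001], [0.036, -0.0, -0.999]]
ft_force: [-0.1, 0.1, -2.4]
grip_width: 0.019
```

```bash
python3 - <<'E'
from look import *
look('rk1',rs=(160,310,120,300),rt=(140,280,120,250))
plan((0.5563,0.2209,0.15),-1.2,pitch=0)
E
```

```text
[0.55576212 0.22072815 0.22133301] [ 0.99909823 -0.02176039  0.03645832]
shift [-0.007 -0.001  0.239] turn [-0.    -0.047 -0.002] rows>= 1.4
```

View pics/scene_rk1.png

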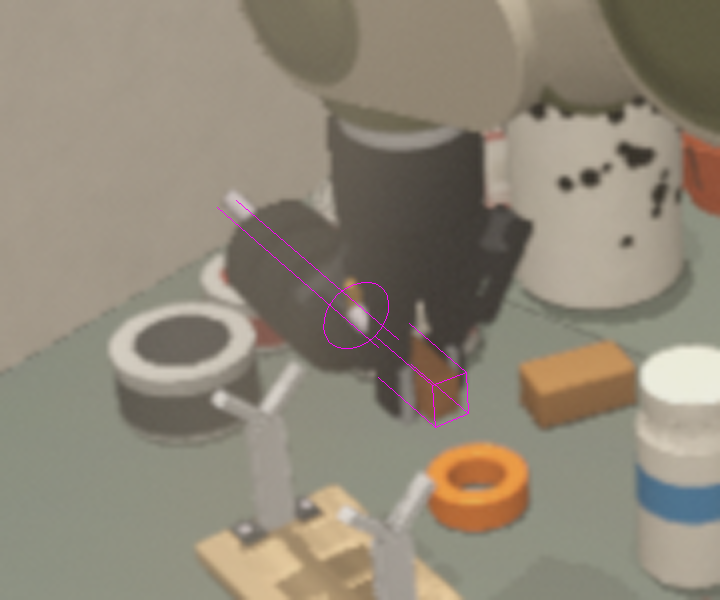

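View pics/top_rk1.png

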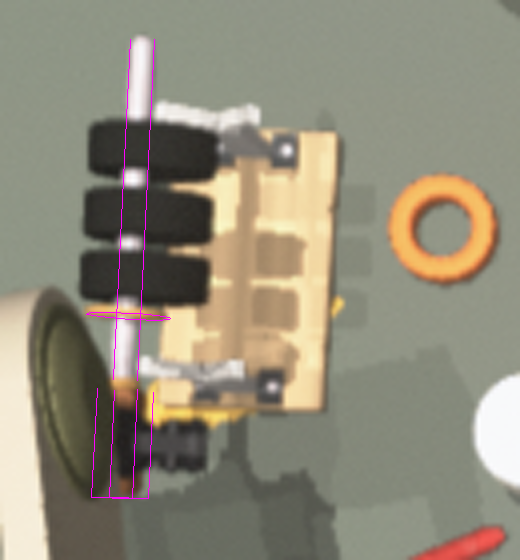

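>>> step_arm(
  steps=[0,0,0,0.04,0,-0.015,0,0,0,0,0.1,0,-0.03,0,0,0,0,0.17,0,-0.045,0,0,0,0,0.23,0,-0.045,0,0,0,0,0.28,0,-0.045,0,0,0,0,0.3,0,-0.045,0,0,0,0,0.3,0,-0.045,0,0,0,0,0.3,0,-0.045,0],
)

```text
time_s: 14.8
position: [0.5593, 0.2218, 0.1317]
tool_rot: [[1.0, -0.021, 0.002], [-0.021, -1.0, 0.001], [0.002, -0.001, -1.0]]
ft_force: [-0.6, 0.4, -2.8]
grip_width: 0.019
```

```bash
python3 - <<'E'
from look import *
look('rk2',rs=(190,330,130,280),rt=(140,280,120,250))
plan((0.5563,0.2209,0.099),-1.2,pitch=0)
E
```

```text
[0.55927374 0.2218312  0.13170506] [ 0.99977121 -0.02130593  0.00189281]
shift [-0.011  0.004  0.111] turn [-0.001 -0.004 -0.   ] rows>= 0.7
```

View pics/scene_rk2.png

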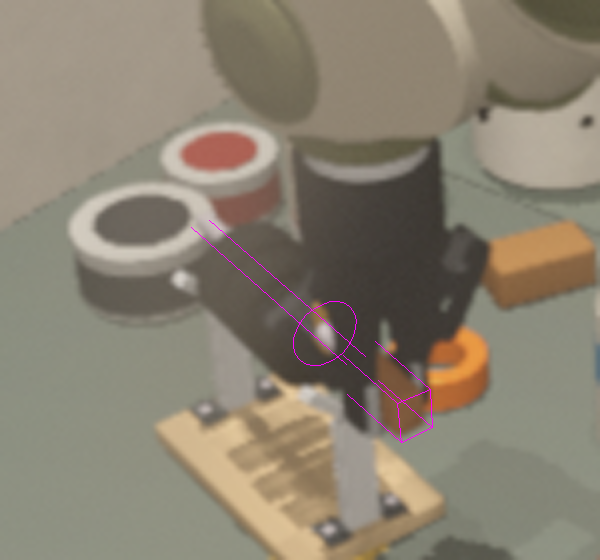

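View pics/top_rk2.png

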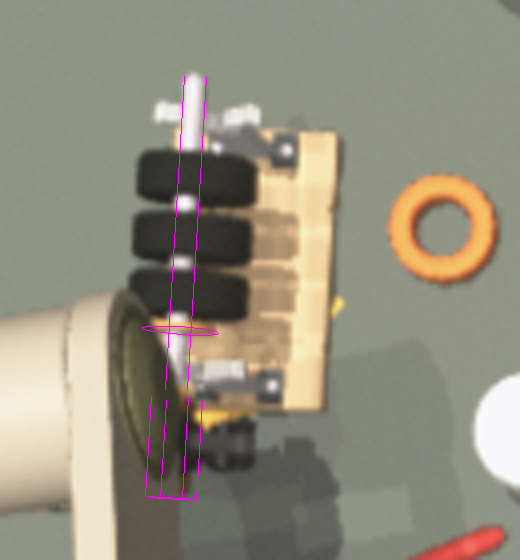

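>>> step_arm(
  steps=[0,-0.011,0.003,0.03,0,-0.003,0,0,-0.011,0.003,0.06,0,-0.003,0,0,-0.011,0.003,0.085,0,-0.003,0,0,-0.011,0.003,0.095,0,-0.003,0,0,-0.011,0.003,0.1,0,-0.003,0,0,-0.011,0.003,0.1,0,-0.003,0,0,-0.011,0.003,0.1,0,-0.003,0],
)

```text
time_s: 15.6
position: [0.556, 0.2211, 0.1017]
tool_rot: [[1.0, -0.021, -0.0], [-0.021, -1.0, 0.001], [-0.0, -0.001, -1.0]]
ft_force: [-0.2, -0.2, -2.6]
grip_width: 0.0187
```

```bash
python3 - <<'E'
from look import *
look('rk3',rs=(200,330,140,290),rt=(140,280,120,250))
plan((0.5563,0.2209,0.099),-1.2,pitch=0)
E
```

```text
[0.5560036  0.22114532 0.10174152] [ 9.99776639e-01 -2.11329819e-02 -2.62581610e-04]
shift [0.001 0.001 0.009] turn [-0.001  0.    -0.   ] rows>= 0.1
```

View pics/scene_rk3.png

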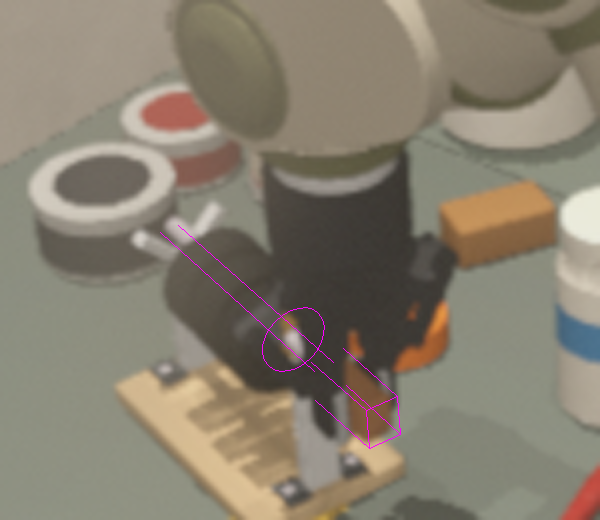

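View pics/top_rk3.png

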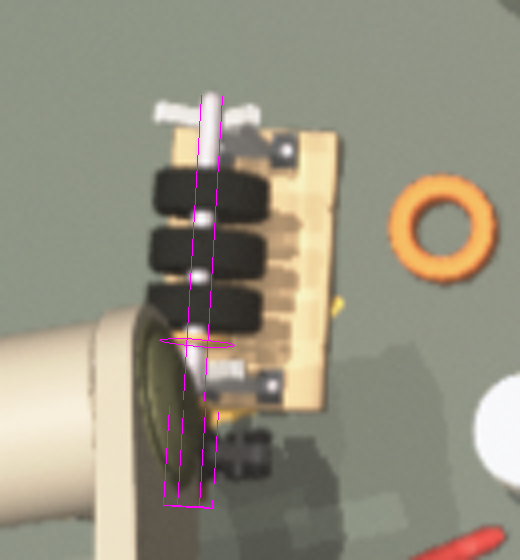

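Nearly seated. Lower in small steps until the wrist force shows contact.

>>> step_arm(
  steps=[0,0,0,0.004,0,0,0,0,0,0,0.008,0,0,0,0,0,0,0.01,0,0,0,0,0,0,0.01,0,0,0],
)

```text
time_s: 16.1
position: [0.556, 0.2209, 0.099]
tool_rot: [[1.0, -0.021, 0.0], [-0.021, -1.0, 0.0], [0.0, -0.0, -1.0]]
ft_force: [-1.4, -2.8, 2.3]
grip_width: 0.0187
```

>>> step_arm(
  steps=[0.3,0,0,0,0,0,0,0.35,0,0,0,0,0,0,0.4,0,0,0,0,0,0,0.6,0,0,0,0,0,0,0.8,0,0,0,0,0,0,0.8,0,0,0,0,0,0,0.8,0,0,0,0,0,0],
)

```text
time_s: 16.8
position: [0.5558, 0.2211, 0.0985]
tool_rot: [[1.0, -0.021, -0.001], [-0.021, -1.0, 0.001], [-0.001, -0.001, -1.0]]
ft_force: [0.3, -0.4, -0.0]
grip_width: 0.0683
```

```bash
python3 - <<'E'
from look import *
look('rk4',rs=(200,330,140,290),rt=(140,280,120,250))
E
```

```text
[0.55582061 0.22110453 0.09848665] [ 9.99777231e-01 -2.10912769e-02 -8.04433332e-04]
```

View pics/scene_rk4.png

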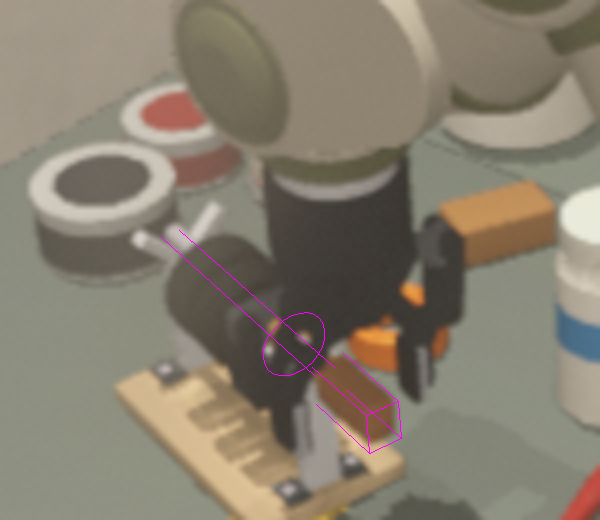

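Released and stable. Retreat straight up, then back away.

>>> step_arm(
  steps=[1,0,0,-0.05,0,0,0,1,0,0,-0.15,0,0,0,1,0,0,-0.27,0,0,0,1,0,0,-0.4,0,0,0,1,0,0,-0.5,0,0,0,1,-0.2,0,-0.5,0,0,0,1,-0.4,0,-0.5,0,0,0,1,-0.5,0,-0.5,0,0,0,1,-0.5,0,-0.5,0,0,0,1,-0.5,0,-0.5,0,0,0],
)

```text
time_s: 17.9
position: [0.4055, 0.2243, 0.2493]
tool_rot: [[1.0, -0.02, 0.001], [-0.02, -1.0, 0.001], [0.001, -0.001, -1.0]]
ft_force: [0.8, -0.3, 0.4]
grip_width: 0.0857
```

```bash
python3 - <<'E'
from ov import *
np.set_printoptions(precision=4,suppress=True)
print(env.observe()['position'])
segs=barpts((.556,.221),np.radians(-1.2),.105,0)
for c,r in(('scene',(220,340,150,270)),('top',(150,280,140,260))):
    im,d=imaging.get_image(c); np.save(c+"_f.npy",d); cv2.imwrite(f'pics/{c}_f.png',draw(c,im,segs,r,4.5)); cv2.imwrite(f'pics/{c}_fraw.png',im)
    P=cloud(c,d); u=np.array([np.cos(-.021),np.sin(-.021)]);n=np.array([-u[1],u[0]])
    rr,cc=slice(r[0],r[1]),slice(r[2],r[3])
    Q=P[rr,cc].reshape(-1,3);col=im[rr,cc].reshape(-1,3).astype(int);dd=Q[:,:2]-np.array([.556,.221]);t=dd@u;l=dd@n
    b=(col.max(1)<75)&(abs(l)<.05)&(t>.05)&(t<.2)&(Q[:,2]>.05)&(Q[:,2]<.15); print(c,'black t',np.percentile(t[b],[1,99]),'lat',np.percentile(l[b],[1,99]),'ztop',np.percentile(Q[b,2],98))
    for a,bb in((-.027,.025),(.16,.178),(.19,.204)):
        m=(abs(l)<.012)&(t>a)&(t<bb)&(Q[:,2]>.08)&(Q[:,2]<.14); print(a,m.sum(),'lat',np.median(l[m]),'z90',np.percentile(Q[m,2],90),'zmed',np.median(Q[m,2]))
    for t_ in('bar_neck','bar_tip','near_notch','far_notch','tall_jar','tape_roll'):
        print(t_,[(np.round(x['pixel']),round(x['score'],2)) for x in imaging.pinpoint(c,t_)][:2])
E
```

```text
[0.4055 0.2243 0.2493]
scene black t [0.0687 0.1027] lat [-0.027   0.0273] ztop 0.12188986169200977
-0.027 261 lat 0.003855064076492274 z90 0.1156007281326834 zmed 0.11080670132202308
0.16 4 lat 0.002686489948313088 z90 0.11928501239349185 zmed 0.1147562189285733
0.19 28 lat 0.0022805793181049834 z90 0.1088944643370454 zmed 0.10526737057486657
bar_neck [(array([220., 288.]), 0.73)]
bar_tip [(array([181., 258.]), 0.56)]
near_notch [(array([216., 287.]), 0.62), (array([335., 248.]), 0.23)]
far_notch [(array([185., 258.]), 0.64)]
tall_jar [(array([296., 300.]), 0.87), (array([210., 285.]), 0.72)]
tape_roll [(array([332., 307.]), 0.87)]
top black t [0.073  0.1565] lat [-0.0321  0.0253] ztop 0.126893200977918
-0.027 249 lat -0.003322873466311895 z90 0.11732619314909729 zmed 0.11418132598488762
0.16 39 lat -0.0011653683372040097 z90 0.11690580653446214 zmed 0.11029899808275423
0.19 48 lat -0.0017439067013299032 z90 0.11231765697200385 zmed 0.1076135765414098
bar_neck [(array([171., 233.]), 0.86)]
bar_tip [(array([173., 164.]), 0.94)]
near_notch [(array([170., 232.]), 0.98)]
far_notch [(array([176., 171.]), 0.78)]
tall_jar [(array([261., 250.]), 0.78)]
tape_roll [(array([275., 289.]), 0.95)]
```

View pics/scene_f.png

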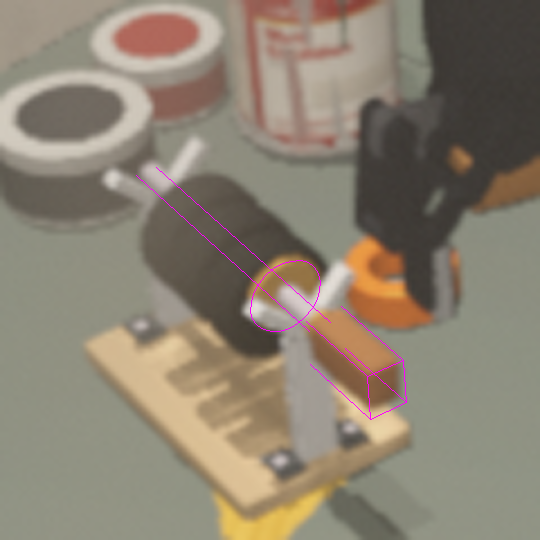

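View pics/top_f.png

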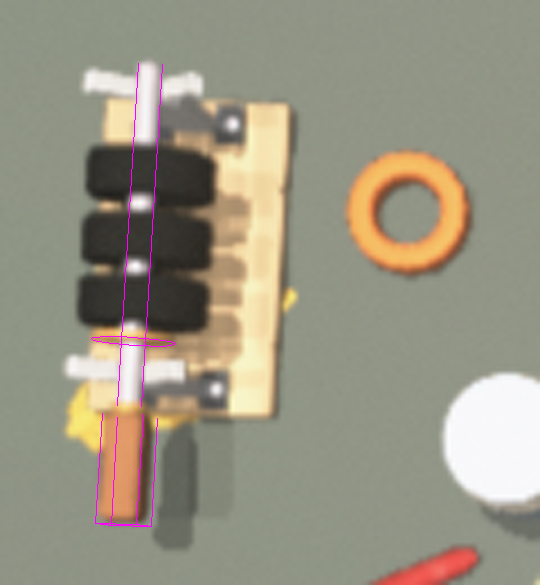

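>>> step_arm(
  steps=[1,0,0,0,0,0,0,1,0,0,0,0,0,0,1,0,0,0,0,0,0,1,0,0,0,0,0,0,1,0,0,0,0,0,0,1,0,0,0,0,0,0,1,0,0,0,0,0,0,1,0,0,0,0,0,0],
)

```text
time_s: 19.4
position: [0.406, 0.2242, 0.2486]
tool_rot: [[1.0, -0.021, -0.001], [-0.021, -1.0, 0.001], [-0.001, -0.001, -1.0]]
ft_force: [-0.0, 0.1, -0.6]
grip_width: 0.0858
```

```bash
python3 - <<'E'
from h import *
for c,(a,b,e,f) in(('scene',(230,340,150,230)),('top',(150,280,150,215))):
    im,_=imaging.get_image(c); o=cv2.imread(f'pics/{c}_fraw.png'); d=cv2.absdiff(im,o)[a:b,e:f].max(2); print(c,d.max(),(d>40).sum())
print(close_job())
E
```

```text
scene 13 0
top 6 0
the job is handed in; nothing more can be done
None
```

The loaded bar is back on the rack with all three black sleeves on its shaft, and the job is handed in at about 19.5 s of the 67 s allowed. No verdict was reported.

**What I did:** I took the bar by its wooden handle and ran the shaft through the three sleeves. I lifted them off with the tip slightly raised and carried them back above the jar's height. I then lowered the neck and tip into the notches until the wrist force showed contact, released, and backed the gripper away.

**Last checks:**
- **Seating:** The pictures show the bar level in both notches, at the pose it had at the start.
- **Sleeves:** They hang between the uprights, filling about 73 to 157 mm along the bar.
- **At rest:** Two sets of pictures more than 0.8 s apart showed no movement.
- **Jar and tape:** Network detections before and after differ by at most 4 pixels, with no visible change in the pictures.

**Disagreement:** The scene and top cameras differed by about 4 to 7 mm on the bar's sideways position (+2 to +4 mm against −1 to −3 mm). I put this down to calibration error, mostly in the scene camera, because the top view matched the robot's own position to within a few millimetres.

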